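Fit the upper tray on the turning bone stand

ROBOT

A 6-joint arm with a two-finger parallel gripper is mounted at the origin on the work surface. World frame = base frame: x ahead of the robot, y to its left, z up, the work surface at z = 0. Lengths are in mm, angles in degrees, forces in N, time in s.
With the tool pointing down it reaches from about 350 to 850 mm from the base axis. Payload 8.1 kg.
Tool frame: the origin (TCP) lies on the mounting face of the last link; the fingertips stand 173 mm ahead of it and the grasp point (between the pads) lies 155 mm ahead of it; z points along the fingers, y is the direction in which the jaws open and shut (so a half turn about z gives the same grasp; the last joint's range is limited). The gripper opens to 85 mm and grips with 20 to 120 N. Pads are 22 mm wide; open, the fingers measure 114 mm over their backs; the gripper's body (76 mm by 85 mm) begins 54 mm behind the grasp point. The pads swing forward as they close: fully open they stand 13 mm farther back than shut.
Start: joints at [-81.727, 7.471, 85.268, -0, 87.261, -4.893], TCP at [136.69, -584.228, 404.692] pointing down, gripper open.
Joint ranges: [-169.43, 169.43], [-51.17, 129.36], [1.28, 143.12], [-76.62, 256.62], [0, 156.53], [-152.29, 152.29]. Speed limits (degrees/s): [136.94, 136.94, 159.86, 180, 180, 180].

INTERFACE

Orientations are given as [roll, pitch, yaw] about the fixed x, y, z axes, in that order (R = Rz(yaw) Ry(pitch) Rx(roll)).
In Python, from bench import * gives the robot as it stands.
- The arm moves only by the shell command python3 -m jog 'ROWS' [FORCE]. ROWS is JSON, a list of rows, each an object of numbers: "tx", "ty", "tz": the shift along the tool's x, y, z as a fraction of full scale; "ax", "ay", "az": the turn, a rotation vector about the tool's x, y, z as a fraction of full scale; "hand": the opening, from 0 (shut) to 1 (fully open). A call has 1 to 5 rows; each row is the pose to reach, as a shift and turn from the pose commanded when the call began, along the tool's axes at that moment; what a row does not reach only later rows make up. Full scale, the value 1, is 150 mm for a shift and 45 degrees for a turn. A row lasts 1/12 s, in which the tool goes at most 41.7 mm and 7.16 degrees, less where a joint would pass 70% of its speed; a pose out of reach is approached as far as the arm can. A call with a number of a shift or a turn outside -1 to 1 is refused whole. A call with a gripper value outside its range is refused whole. The fingers move at their own pace and stop on an object; FORCE is the grip in N (left out, the last holds). Time passes only in rows, so rows that repeat a pose let the fingers close. It gives the time, the measured TCP pose, the force and the opening at its end, in the units of the state.
- sense(): the state, without advancing time (a new reading comes with each control period).
- snapshot(name): name is "side" or "top" or "wrist"; returns a dict with "pixels" (400x640x3 uint8, red, green, blue), "z_map" (400x640 float32, mm along the optical axis (not along the pixel's ray), 0 where there is no reading), "intrinsics" (3x3 intrinsics, pixels), "D" ([k1, k2, p1, p2, k3] as OpenCV has them; the pictures are not rectified), "R" (3x3) and "t" (3): a world point X has camera coordinates R X + t. Camera axes: x right, y down, z forward; pixel columns grow to the right and rows downward; lengths in mm; the calibration is good to about 2 mm. A picture is of the moment at which its call begins.
- hand_in(): hands the job in, once; it reports no verdict.
The state is a dict: "time": time; "joint_pos": joint angles; "qd": joint speeds; "joint_efforts": joint torques, N m; "tool_pos": TCP position; "tcp_rot": TCP orientation; "ft_force": force on the tool from outside, world axes, zero at the start; "wrist_torque": the same for the moment, N m; "finger_gap": finger opening in mm.
Only numpy, scipy, OpenCV 4.12 (cv2) and the standard library are available. Lean on these libraries where they do the work, as an engineer would, in place of code of your own. Each camera call takes 0.05 s, during which the arm holds its last target.

TASK

Lift the white hand-bone tray by its black handle and, keeping it level, lower it onto the four posts of the blue turning stand, red corner over the red post, so that every corner hole drops over its own post and the tray lies flat and fully home on the post shoulders. Keep hold of the tray until it is down, then let go and move clear. The stand spins freely: leave it pointing the way it does now, and do not disturb the sternum, calliper case, vial or humerus.

Things in the scene. Friction and masses are not known exactly. Their poses are not given: they have to be found in the camera images.
- tray: White tray 180 (x) x 130 (y) mm, floor 6 mm thick, rim 14 mm high, about 0.35 kg, lying on the shelf. Origin: centre of its underside; z up. Four through holes, 15 mm diameter, at x = +-72, y = +-47 mm; the one at (+72, -47) is framed in red, as is the rim there. Small bones (to 18 mm high) are fixed along both long sides: finger bones at -y, wrist bones at +y.
- handle (a point): Centre of the tray's black grip bar, 62 mm above the tray's underside over its centre: bar 76 mm long along the tray's x, 14 mm wide along its y, 16 mm high, on two 12 mm wide legs at x = +-28 mm. Pinch it across y, from above. Axes as the tray's.
- hole_red (a point): Centre of the red-framed corner hole of the tray, on the underside.
- hole_opposite (a point): Centre of the tray's corner hole diagonally opposite the red one, on the underside.
- stand: Fixed round dark foot, 170 mm diameter, of the stand; origin on the turning axis at shelf level. On it turns a blue deck 190 x 140 mm, top 28 mm above the shelf, with three vertebrae (to 50 mm above the shelf) and four posts at x = +-72, y = +-47 mm of the deck, the pattern of the tray's holes. The post at (+72, -47) is red, the others aluminium.
- spinner (a joint): Angle of the turning blue deck on the stand, rad, counter-clockwise from above; the deck's x axis is the stand's x axis turned by it. Turns at a touch (friction about 0.015 N m), no detents.
- post_red (a point): Centre of the red post's flat shoulder, 83 mm above the shelf. Each post is 20 mm thick up to its shoulder; above it a pin 10 mm in diameter and 25 mm long, its upper 10 mm tapering to a 3 mm tip (108 mm above the shelf). Axes as the deck's; with the tray home, hole_red is here and the tray's axes match.
- post_opposite (a point): The same point on the post diagonally opposite the red one.
- sternum: Loose tan plastic sternum lying flat, 160 (x) x 55 x 13 mm, origin under its middle. Leave alone.
- calliper_case: Loose black case, 75 (x) x 190 (y) x 26 mm, origin under its centre. Leave alone.
- vial: Loose upright frosted vial with black stopper, 38 mm diameter, 113 mm tall, origin at the centre of its foot. Leave alone.
- humerus_clip: Fixed steel foot 90 x 90 mm with a spring clip and brass thumbscrew holding a bone-coloured humerus upright, 297 mm tall in all; origin under its centre. Keep clear.
Not all that is in view belongs to the job. Leave any green or purple look-alike of the stand alone.

How it is judged:
By the outcome, as a careful person would: the job done as asked, in the order asked, and still so for the second after the job is handed in, with the robot touching nothing.
It also fails if it takes over 48 s, if anything falls off the work surface, if the arm or the gripper's body presses on something with over 40 N, if the wrist force passes 120 N, or if a joint passes its speed limit or range.

## Working session

There is one attempt and no reset: what is moved stays moved. The work goes in short steps, Python scripts to look and compute and a shell command to move; the robot and the scene stay as the last step left them, time stands still between calls to the robot, and variables do not carry over. Pictures are saved under pics/ and viewed, and the job is handed in when it is done.

```bash
ls; mkdir -p pics; cat > h.py <<'E'
import numpy as np, cv2
from bench import *
def ray(s,uv):
    K=np.array(s["intrinsics"],float);D=np.array(s["D"],float)
    p=cv2.undistortPoints(np.array(uv,float).reshape(-1,1,2),K,D).reshape(-1,2)
    d=np.c_[p,np.ones(len(p))]
    R=np.array(s["R"]);t=np.array(s["t"])
    return -R.T@t, d@R
def onplane(s,uv,z):
    o,d=ray(s,uv); return o+d*((z-o[2])/d[:,2])[:,None]
def cloud(s):
    h,w=s["z_map"].shape
    u,v=np.meshgrid(np.arange(w),np.arange(h))
    o,d=ray(s,np.stack([u,v],-1).reshape(-1,2))
    return (o+d*s["z_map"].reshape(-1,1)).reshape(h,w,3)
def save(n,im):
    cv2.imwrite("pics/"+n+".png",im[:,:,::-1])
E
python3 - <<'E'
from h import *
import pickle
for n in ("side","top","wrist"):
    s=snapshot(n); save(n+"0",s["pixels"]); pickle.dump(s,open(n+"0.pkl","wb"))
print(sense())
E
```

```text
pics
{'time': 0.15, 'joint_pos': array([-8.17273718e+01,  7.50643856e+00,  8.53158649e+01, -1.10811370e-04,
        8.72623795e+01, -4.89605693e+00]), 'qd': array([-0.03776353, -0.15246168, -0.14968048, -0.08942509, -0.01471488,
       -0.05387313]), 'joint_efforts': array([ 1.06915475e-03, -5.70064080e+01, -5.01159632e+01, -2.18564483e-04,
        9.57594020e-03,  7.58624651e-05]), 'tool_pos': array([ 136.65611082, -584.04575929,  403.8631841 ]), 'tcp_rot': array([-1.79915617e+02, -7.11727684e-03,  1.31686852e+01]), 'ft_force': array([-0.43219017, -0.52562641, -0.77914843]), 'wrist_torque': array([-0.02290946,  0.00585599,  0.00670142]), 'finger_gap': 85.23215122257407}
```

View pics/side0.png

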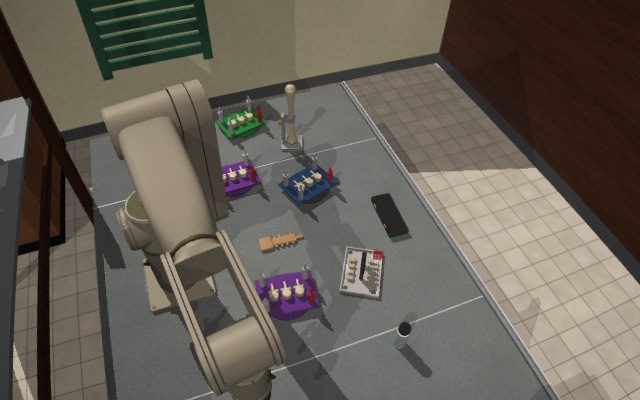

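View pics/top0.png

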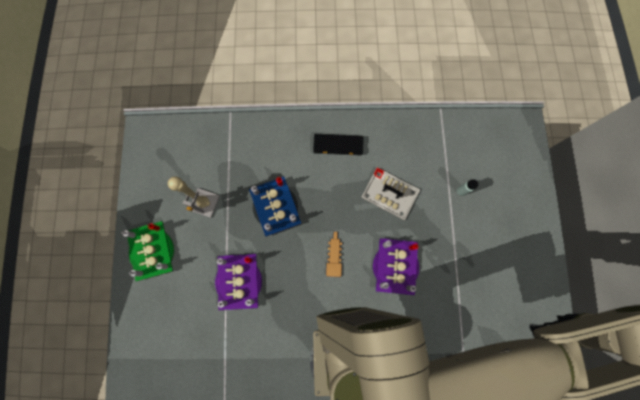

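View pics/wrist0.png

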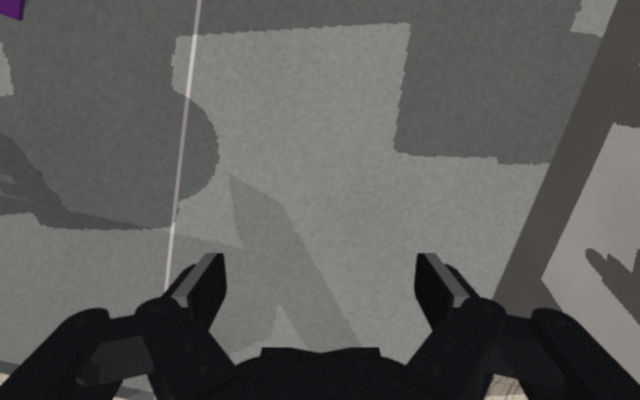

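The top view shows the white tray at about (392,193) with its red corner at (378,173). Four stands could be the one meant: blue (275,205), green (150,250), purple (238,281) and purple (398,265). Only the one at (275,205) is blue, so that is the target. I'll confirm it in an enlarged crop.

```bash
python3 - <<'E'
from h import *
import pickle
s=pickle.load(open("top0.pkl","rb"));c=s["pixels"][150:250,235:435]
save("topcrop",cv2.resize(c,None,fx=4,fy=4,interpolation=cv2.INTER_CUBIC))
s=pickle.load(open("side0.pkl","rb"));c=s["pixels"][140:310,250:430]
save("sidecrop",cv2.resize(c,None,fx=3.5,fy=3.5,interpolation=cv2.INTER_CUBIC)[:600])
for n in("top","side"):
    s=pickle.load(open(n+"0.pkl","rb"));print(-np.array(s["R"]).T@s["t"],s["D"],s["intrinsics"][0][0])
s=pickle.load(open("top0.pkl","rb"))
P=cloud(s)
im=s["pixels"].astype(int)
blue=(im[...,2]>im[...,0]*1.6)&(im[...,2]>60)&(im[...,2]>im[...,1]*1.3)&(im[...,0]<50)
v,u=np.nonzero(blue);k=(abs(u-275)<40)&(abs(v-205)<45)
m=np.zeros(blue.shape,np.uint8);m[v[k],u[k]]=1
c=max(cv2.findContours(m,cv2.RETR_EXTERNAL,cv2.CHAIN_APPROX_NONE)[0],key=cv2.contourArea)
X=onplane(s,c.reshape(-1,2).astype(float),28)[:,:2].astype(np.float32)
print("blue",cv2.minAreaRect(X),np.median(P[m>0],0))
w=(im.min(-1)>150);m=np.zeros(blue.shape,np.uint8);m[160:225,355:430]=w[160:225,355:430]
red=(im[...,0]>110)&(im[...,1]<70)&(im[...,2]<70)
m[160:225,355:430]|=red[160:225,355:430].astype(np.uint8)
c=np.vstack(cv2.findContours(m,cv2.RETR_EXTERNAL,cv2.CHAIN_APPROX_NONE)[0])
X=onplane(s,c.reshape(-1,2).astype(float),14)[:,:2].astype(np.float32)
r=cv2.minAreaRect(X);print("tray",r,cv2.boxPoints(r))
v,u=np.nonzero(red);
k=(abs(u-378)<15)&(abs(v-173)<15);print("red tray",onplane(s,[[u[k].mean(),v[k].mean()]],10))
k=(abs(u-280)<15)&(abs(v-181)<15);print("red post",onplane(s,[[u[k].mean(),v[k].mean()]],80))
E
```

```text
[ 286.71212121  105.11322156 1354.62436346] [-0.06971536  0.          0.          0.          0.        ] 369.01550897747427
[ 141.75969027 -906.51767593 1337.5426746 ] [-0.1067896  0.         0.         0.         0.       ] 453.80934820231806
blue ((551.2764892578125, 239.47714233398438), (186.70379638671875, 140.38473510742188), 18.658559799194336) [546.99582863 240.37381925  27.44214681]
tray ((598.0245971679688, -190.02810668945312), (176.36761474609375, 126.4990005493164), 58.27248764038086) [[ 497.85306  -231.77194 ]
 [ 605.4479   -298.29526 ]
 [ 698.19617  -148.28427 ]
 [ 590.6013    -81.760956]]
red tray [[ 683.17110556 -152.03493573   10.        ]]
red post [[634.48369844 220.07467029  80.        ]]
```

View pics/topcrop.png

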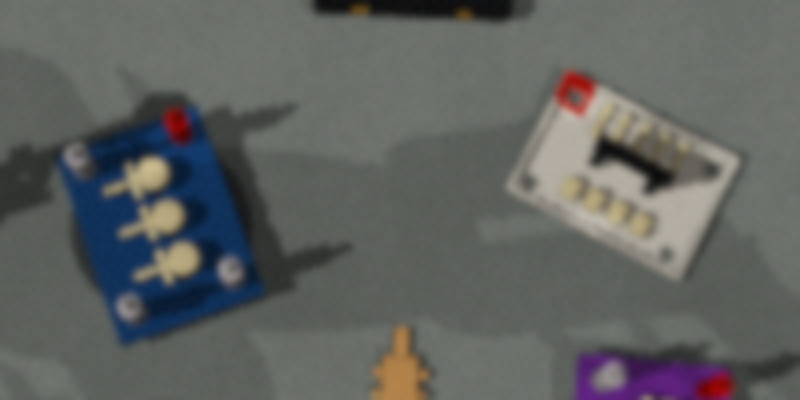

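View pics/sidecrop.png

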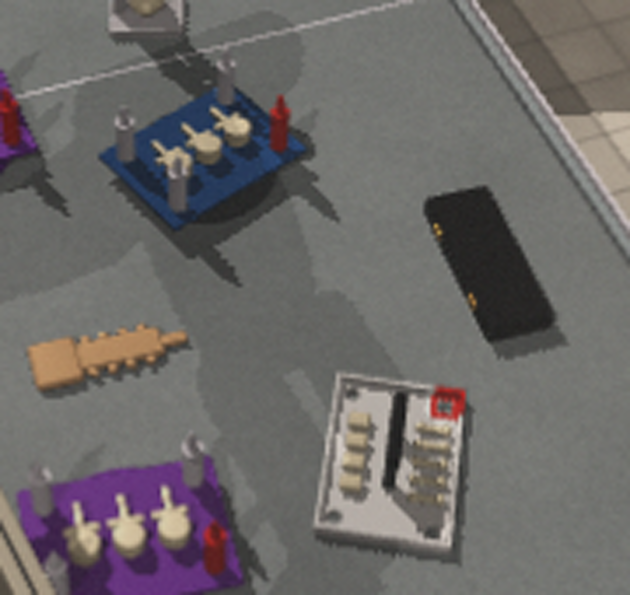

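The crops confirm the target: a blue deck with one red and three aluminium posts at (275,205), and the white tray with its red corner. The side view shows its handle clear. Poses from the top view:

| Item | Centre (mm) | Yaw |
|---|---|---|
| Tray | (598, -190) | 58.3° |
| Deck | (551, 239) | 18.7° |

Next I'll move above the tray.

```bash

python3 -m jog '[{"tx":0.2,"ty":-0.1,"hand":1},{"tx":0.45,"ty":-0.23,"hand":1},{"tx":0.69,"ty":-0.36,"hand":1},{"tx":0.93,"ty":-0.48,"hand":1}]' 40
python3 -m jog '[{"tx":0.24,"ty":-0.12,"hand":1},{"tx":0.48,"ty":-0.25,"hand":1},{"tx":0.72,"ty":-0.37,"hand":1},{"tx":0.93,"ty":-0.48,"hand":1}]'
python3 -m jog '[{"tx":0.24,"ty":-0.12,"hand":1},{"tx":0.48,"ty":-0.25,"hand":1},{"tx":0.72,"ty":-0.37,"hand":1},{"tx":0.93,"ty":-0.48,"hand":1}]'
python3 -m jog '[{"tx":0.2,"ty":-0.1,"az":-0.15,"hand":1},{"tx":0.4,"ty":-0.2,"az":-0.3,"hand":1},{"tx":0.6,"ty":-0.3,"az":-0.45,"hand":1},{"tx":0.8,"ty":-0.42,"az":-0.6,"hand":1}]'
python3 -m jog '[{"az":-0.15,"hand":1},{"az":-0.3,"hand":1},{"az":-0.4,"hand":1},{"az":-0.4,"hand":1},{"az":-0.4,"hand":1}]'
python3 - <<'E'
from h import *
import pickle
for n in ("wrist",):
    s=snapshot(n); save(n+"1",s["pixels"]); pickle.dump(s,open(n+"1.pkl","wb"))
E
```

```text
invalid input at $[0]: expected keys tx, ty, tz, ax, ay, az, hand
invalid input at $[0]: expected keys tx, ty, tz, ax, ay, az, hand
invalid input at $[0]: expected keys tx, ty, tz, ax, ay, az, hand
invalid input at $[0]: expected keys tx, ty, tz, ax, ay, az, hand
invalid input at $[0]: expected keys tx, ty, tz, ax, ay, az, hand
```

View pics/wrist1.png

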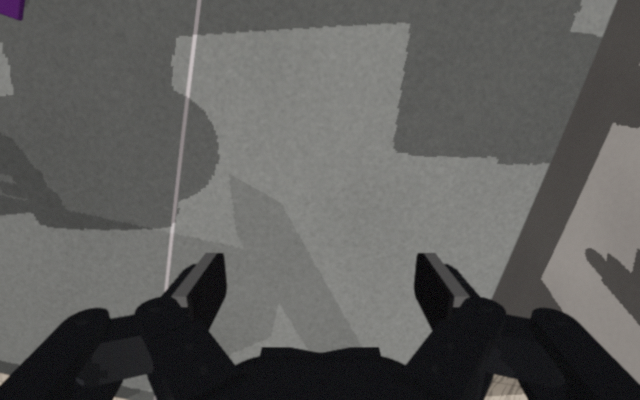

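All seven keys are required in every row, so nothing has moved yet. I'll retype the rows.

```bash

python3 -m jog '[{"tx":0.2,"ty":-0.1,"tz":0,"ax":0,"ay":0,"az":0,"hand":1},{"tx":0.45,"ty":-0.23,"tz":0,"ax":0,"ay":0,"az":0,"hand":1},{"tx":0.69,"ty":-0.36,"tz":0,"ax":0,"ay":0,"az":0,"hand":1},{"tx":0.93,"ty":-0.48,"tz":0,"ax":0,"ay":0,"az":0,"hand":1}]' 40
```

```text
time: 0.53
tool_pos: [256.9, -481.0, 404.3]
tcp_rot: [-180.0, -0.0, 13.1]
ft_force: [0.7, -0.3, 0.0]
finger_gap: 85.4
```

```bash

python3 -m jog '[{"tx":0.24,"ty":-0.12,"tz":0,"ax":0,"ay":0,"az":0,"hand":1},{"tx":0.48,"ty":-0.25,"tz":0,"ax":0,"ay":0,"az":0,"hand":1},{"tx":0.72,"ty":-0.37,"tz":0,"ax":0,"ay":0,"az":0,"hand":1},{"tx":0.93,"ty":-0.48,"tz":0,"ax":0,"ay":0,"az":0,"hand":1}]'
python3 -m jog '[{"tx":0.24,"ty":-0.12,"tz":0,"ax":0,"ay":0,"az":0,"hand":1},{"tx":0.48,"ty":-0.25,"tz":0,"ax":0,"ay":0,"az":0,"hand":1},{"tx":0.72,"ty":-0.37,"tz":0,"ax":0,"ay":0,"az":0,"hand":1},{"tx":0.93,"ty":-0.48,"tz":0,"ax":0,"ay":0,"az":0,"hand":1}]'
python3 -m jog '[{"tx":0.2,"ty":-0.1,"tz":0,"ax":0,"ay":0,"az":-0.15,"hand":1},{"tx":0.4,"ty":-0.2,"tz":0,"ax":0,"ay":0,"az":-0.3,"hand":1},{"tx":0.6,"ty":-0.3,"tz":0,"ax":0,"ay":0,"az":-0.45,"hand":1},{"tx":0.8,"ty":-0.42,"tz":0,"ax":0,"ay":0,"az":-0.6,"hand":1}]'
python3 -m jog '[{"tx":0,"ty":0,"tz":0,"ax":0,"ay":0,"az":-0.15,"hand":1},{"tx":0,"ty":0,"tz":0,"ax":0,"ay":0,"az":-0.3,"hand":1},{"tx":0,"ty":0,"tz":0,"ax":0,"ay":0,"az":-0.4,"hand":1},{"tx":0,"ty":0,"tz":0,"ax":0,"ay":0,"az":-0.4,"hand":1},{"tx":0,"ty":0,"tz":0,"ax":0,"ay":0,"az":-0.4,"hand":1}]'
python3 - <<'E'
from h import *
import pickle
for n in ("wrist",):
    s=snapshot(n); save(n+"2",s["pixels"]); pickle.dump(s,open(n+"2.pkl","wb"))
E
```

```text
time: 0.87
tool_pos: [377.0, -378.5, 404.7]
tcp_rot: [-180.0, -0.0, 13.2]
ft_force: [-0.1, -0.5, 0.8]
finger_gap: 85.8
time: 1.2
tool_pos: [496.5, -276.6, 404.6]
tcp_rot: [-180.0, -0.0, 13.2]
ft_force: [0.4, -0.9, -0.4]
finger_gap: 85.2
time: 1.53
tool_pos: [598.6, -188.8, 404.4]
tcp_rot: [-180.0, 0.0, 40.5]
ft_force: [0.3, -1.2, -0.5]
finger_gap: 85.5
time: 1.95
tool_pos: [597.5, -189.8, 404.4]
tcp_rot: [-180.0, 0.0, 58.0]
ft_force: [-0.0, 0.5, -0.1]
finger_gap: 85.4
```

View pics/wrist2.png

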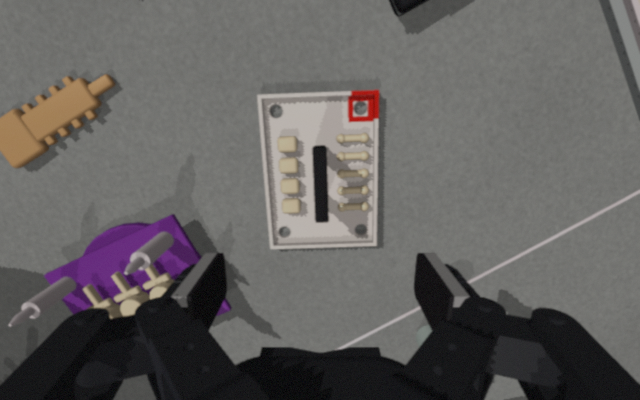

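The wrist view shows the tray with holes at about (276,111), (361,108) red, (285,231) and (361,229), and the handle bar at (320,184). I'll measure these precisely.

```bash
cat > meas.py <<'E'
from h import *
import pickle,sys
def tray(s,seeds,zh,zbar,bar):
    g=cv2.cvtColor(s["pixels"],cv2.COLOR_RGB2GRAY).astype(float)
    out=[]
    for (u,v) in seeds:
        r=9;w=g[v-r:v+r+1,u-r:u+r+1]; yy,xx=np.mgrid[-r:r+1,-r:r+1]
        m=(w<(np.percentile(w,10)+np.percentile(w,70))/2).astype(np.uint8)
        n,l,st,ce=cv2.connectedComponentsWithStats(m)
        i=1+np.argmin(np.hypot(*(ce[1:]-r).T)+ (st[1:,4]<15)*50)
        out.append(ce[i]+[u-r,v-r]);print(out[-1],st[i,4])
    return np.array(out)
if __name__=="__main__":
    s=pickle.load(open("wrist2.pkl","rb"))
    px=tray(s,[(276,111),(361,108),(285,231),(361,229)],0,0,0)
    X=onplane(s,px,5)[:,:2];print(X.round(1))
    print("c",X.mean(0),(X[1]+X[2])/2,(X[0]+X[3])/2)
    for a,b in((1,3),(0,2)): d=X[a]-X[b];print("x",np.hypot(*d),np.degrees(np.arctan2(d[1],d[0])))
    for a,b in((0,1),(2,3)): d=X[a]-X[b];print("y",np.hypot(*d),np.degrees(np.arctan2(d[1],d[0]))-90)
    g=s["pixels"].max(-1);m=np.zeros(g.shape,np.uint8);m[135:230,305:335]=g[135:230,305:335]<45
    P=cloud(s);m2=(m>0)&(P[...,2]>60)
    c=max(cv2.findContours(m,0,1)[0],key=cv2.contourArea)
    r=cv2.minAreaRect(onplane(s,c.reshape(-1,2),70)[:,:2].astype(np.float32));print(r,cv2.boundingRect(c))
    print("cloud bar",m2.sum(),P[m2].mean(0),(P[m2].min(0)+P[m2].max(0))/2,np.median(P[m2],0))
    t=P[np.round(px[:,1]).astype(int),np.round(px[:,0]).astype(int)];print(t)
    print("R",np.array(s["R"]).T.round(3),-np.array(s["R"]).T@s["t"],sense()["tool_pos"])
E
python3 meas.py
```

```text
[275.06617647 110.60294118] 136
[362.35114504 105.83969466] 131
[282.65       232.34166667] 120
[360.43478261 229.65217391] 115
[[ 590.5 -105.7]
 [ 675.4 -152.7]
 [ 517.  -230.7]
 [ 600.2 -278.6]]
c [ 595.78323576 -191.89956857] [ 596.17499001 -191.68245777] [ 595.39148152 -192.11667937]
x 146.60434533693885 59.16378515767217
x 145.05823234954977 59.51941022111659
y 97.00113528818379 61.02448136657287
y 96.0629800284629 60.11853716881498
((596.8114013671875, -190.75494384765625), (74.00968933105469, 11.085070610046387), 60.15057373046875) (314, 146, 14, 75)
cloud bar 833 [ 597.62482538 -189.22137896   71.72790201] [ 604.20706041 -177.38163432  217.57074024] [ 597.73305716 -188.94566912   69.96231589]
[[ 5.89701745e+02 -1.05707392e+02  5.25395205e-01]
 [ 6.75457598e+02 -1.52882353e+02  6.87549259e-01]
 [ 5.16304624e+02 -2.31644868e+02  9.81420530e-01]
 [ 5.99214956e+02 -2.80169987e+02  1.27609093e+00]]
R [[ 0.848 -0.509 -0.147]
 [-0.53  -0.815 -0.236]
 [ 0.001  0.278 -0.961]] [ 634.04003325 -129.75433672  373.50420784] [ 597.39497076 -189.97859309  404.52156544]
```

Wrist and top measurements agree to about 2 mm. The tray's yaw is about 59.9° and the handle is at about (597, -190.5). I'll fine-turn and descend.

```bash

python3 -m jog '[{"tx":0,"ty":0,"tz":0.2,"ax":0,"ay":0,"az":-0.042,"hand":1},{"tx":0,"ty":0,"tz":0.45,"ax":0,"ay":0,"az":-0.042,"hand":1},{"tx":0,"ty":0,"tz":0.65,"ax":0,"ay":0,"az":-0.042,"hand":1},{"tx":0,"ty":0,"tz":0.8,"ax":0,"ay":0,"az":-0.042,"hand":1},{"tx":0,"ty":0,"tz":0.8,"ax":0,"ay":0,"az":-0.042,"hand":1}]'
python3 - <<'E'
from h import *
import pickle
for n in ("wrist",):
    s=snapshot(n); save(n+"3",s["pixels"]); pickle.dump(s,open(n+"3.pkl","wb"))
E
```

```text
time: 2.42
tool_pos: [595.0, -189.2, 278.0]
tcp_rot: [-179.4, 0.1, 59.9]
ft_force: [-1.1, -0.1, -1.2]
finger_gap: 85.4
```

View pics/wrist3.png

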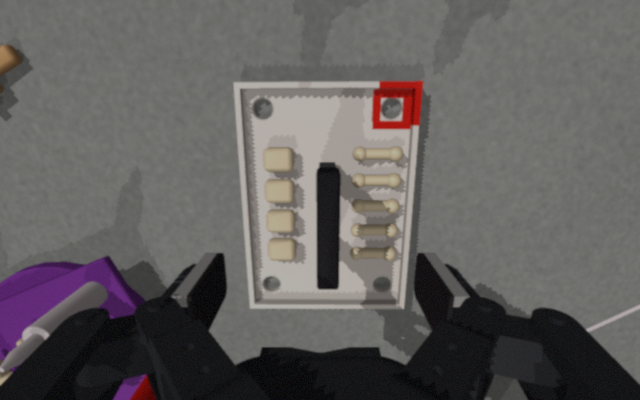

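The bar is centred at about column 328, slightly right of the jaw centre at about 320. I'll measure again from here.

```bash
python3 - <<'E'
from meas import *
s=pickle.load(open("wrist3.pkl","rb"))
px=tray(s,[(263,108),(392,107),(272,284),(382,284)],0,0,0)
X=onplane(s,px,5)[:,:2];print(X.round(1))
print("c",X.mean(0),(X[1]+X[2])/2,(X[0]+X[3])/2)
for a,b in((1,3),(0,2)): d=X[a]-X[b];print("x",np.hypot(*d),np.degrees(np.arctan2(d[1],d[0])))
g=s["pixels"].max(-1);m=np.zeros(g.shape,np.uint8);m[150:300,308:345]=g[150:300,308:345]<45
c=max(cv2.findContours(m,0,1)[0],key=cv2.contourArea)
print(cv2.boundingRect(c),cv2.minAreaRect(onplane(s,c.reshape(-1,2),70)[:,:2].astype(np.float32)))
q=sense();print(q["tool_pos"],q["tcp_rot"],q["qd"].round(2))
y=np.radians(q["tcp_rot"][2]);
T=q["tool_pos"][:2]
for C in (X.mean(0),):
  d=C-T;print("tool dx,dy",d@[np.cos(y),np.sin(y)],d@[np.sin(y),-np.cos(y)])
E
```

```text
[259.265625 105.90625 ] 128
[389.23255814 104.09302326] 129
[270.5505618  283.36516854] 178
[381.66483516 284.29120879] 182
[[ 589.8 -103.4]
 [ 672.2 -149.7]
 [ 518.5 -230.4]
 [ 600.4 -278.4]]
c [ 595.22711825 -190.51565468] [ 595.34047392 -190.09141878] [ 595.11376257 -190.93989058]
x 147.37217852375142 60.83304964010935
x 145.67006127489344 60.663492375973924
(318, 164, 22, 124) ((597.4928588867188, -189.28863525390625), (77.70925903320312, 12.062372207641602), 59.79118347167969)
[ 595.99947492 -189.59410229  281.36664183] [-1.79625584e+02  4.87118159e-02  5.99206588e+01] [ 0.18 -2.7  -4.2  -0.11  1.49 -0.47]
tool dx,dy -1.1845531608906614 -0.2064641760804411
```

The tool is centred to within about 1 mm. I'll descend and grip.

```bash

python3 -m jog '[{"tx":0,"ty":0,"tz":0.15,"ax":0,"ay":0,"az":0,"hand":1},{"tx":0,"ty":0,"tz":0.3,"ax":0,"ay":0,"az":0,"hand":1},{"tx":0,"ty":0,"tz":0.4,"ax":0,"ay":0,"az":0,"hand":1},{"tx":0,"ty":0,"tz":0.445,"ax":0,"ay":0,"az":0,"hand":1},{"tx":0,"ty":0,"tz":0.445,"ax":0,"ay":0,"az":0,"hand":1}]'
python3 -m jog '[{"tx":0,"ty":0,"tz":0,"ax":0,"ay":0,"az":0,"hand":0.5},{"tx":0,"ty":0,"tz":0,"ax":0,"ay":0,"az":0,"hand":0.35},{"tx":0,"ty":0,"tz":0,"ax":0,"ay":0,"az":0,"hand":0.25},{"tx":0,"ty":0,"tz":0,"ax":0,"ay":0,"az":0,"hand":0.2},{"tx":0,"ty":0,"tz":0,"ax":0,"ay":0,"az":0,"hand":0}]' 50
python3 -m jog '[{"tx":0,"ty":0,"tz":0,"ax":0,"ay":0,"az":0,"hand":0},{"tx":0,"ty":0,"tz":0,"ax":0,"ay":0,"az":0,"hand":0},{"tx":0,"ty":0,"tz":0,"ax":0,"ay":0,"az":0,"hand":0},{"tx":0,"ty":0,"tz":0,"ax":0,"ay":0,"az":0,"hand":0},{"tx":0,"ty":0,"tz":0,"ax":0,"ay":0,"az":0,"hand":0}]' 60
```

```text
time: 2.88
tool_pos: [597.5, -190.0, 218.1]
tcp_rot: [-180.0, 0.0, 60.0]
ft_force: [0.4, -0.1, 0.0]
finger_gap: 84.9
time: 3.3
tool_pos: [597.8, -190.1, 218.9]
tcp_rot: [179.9, -0.0, 60.0]
ft_force: [0.9, -0.8, 0.9]
finger_gap: 25.6
time: 3.72
tool_pos: [597.8, -190.0, 218.7]
tcp_rot: [179.9, -0.0, 60.1]
ft_force: [-0.7, 1.0, 5.6]
finger_gap: 13.2
```

```bash

python3 -m jog '[{"tx":0,"ty":0,"tz":-0.03,"ax":0,"ay":0,"az":0,"hand":0},{"tx":0,"ty":0,"tz":-0.1,"ax":0,"ay":0,"az":0,"hand":0},{"tx":0,"ty":0,"tz":-0.25,"ax":0,"ay":0,"az":0,"hand":0},{"tx":0,"ty":0,"tz":-0.45,"ax":0,"ay":0,"az":0,"hand":0},{"tx":0,"ty":0,"tz":-0.65,"ax":0,"ay":0,"az":0,"hand":0}]'
python3 -m jog '[{"tx":0,"ty":0,"tz":-0.2,"ax":0,"ay":0,"az":0,"hand":0},{"tx":0,"ty":0,"tz":-0.4,"ax":0,"ay":0,"az":0,"hand":0},{"tx":0,"ty":0,"tz":-0.55,"ax":0,"ay":0,"az":0,"hand":0},{"tx":0,"ty":0,"tz":-0.6,"ax":0,"ay":0,"az":0,"hand":0},{"tx":0,"ty":0,"tz":-0.6,"ax":0,"ay":0,"az":0,"hand":0}]'
python3 - <<'E'
from h import *
import pickle
for n in ("wrist",):
    s=snapshot(n); save(n+"4",s["pixels"]); pickle.dump(s,open(n+"4.pkl","wb"))
    print(sense()["tool_pos"],s["t"])
E
```

```text
time: 4.13
tool_pos: [596.7, -189.6, 315.4]
tcp_rot: [-179.8, 0.0, 60.1]
ft_force: [0.4, 0.2, -3.1]
finger_gap: 12.8
time: 4.55
tool_pos: [597.9, -190.1, 408.6]
tcp_rot: [179.7, -0.0, 60.1]
ft_force: [-0.0, 0.3, -3.6]
finger_gap: 12.7
[ 597.51674579 -189.9284269   405.81256342] [-614.58298491   92.45768879  416.00079933]
```

View pics/wrist4.png

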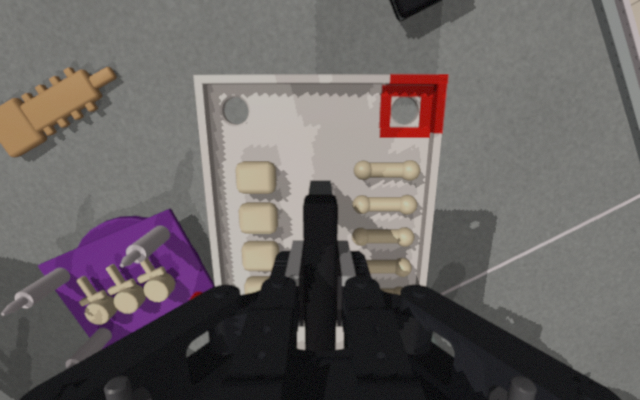

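The tray is held and looks level, with its front holes at about (236,110) and (404,110, red). I'll measure the tray's pose in the tool frame.

```bash
cat > held.py <<'E'
from h import *
import pickle,sys
def held(f,pr=True):
    s=pickle.load(open(f,"rb"));tp=s["tcp"];
    y=np.radians(tp[5]); 
    P=cloud(s); im=s["pixels"].astype(int)
    # floor
    dz=tp[2]-P[...,2]
    m=(s["z_map"]>0)&(im.min(-1)>110)&(im.max(-1)-im.min(-1)<30)&(dz>195)&(dz<222)
    Q=P[m]
    h=np.histogram(dz[m],bins=np.arange(195,222,1));print(h[0])
    rel=Q-np.array(tp[:3]); ex=np.array([np.cos(y),np.sin(y),0]);ey=np.array([np.sin(y),-np.cos(y),0])
    L=np.c_[rel@ex,rel@ey,-rel[:,2]]
    k=(L[:,2]>208)&(L[:,2]<217)
    A=np.c_[L[k,:2],np.ones(k.sum())];c=np.linalg.lstsq(A,L[k,2],rcond=None)[0]
    print("floor depth %.1f slopes x,y deg %.2f %.2f"%(c[2],*np.degrees(c[:2])),k.sum())
    return s,c
E
python3 - <<'E'
from held import *
s=pickle.load(open("wrist4.pkl","rb"));q=sense();print(q["tool_pos"],q["tcp_rot"])
# commanded pose as reference
s["tcp"]=[*q["tool_pos"],*q["tcp_rot"]];pickle.dump(s,open("wrist4.pkl","wb"))
s,c=held("wrist4.pkl")
zf=s["tcp"][2]-c[2]
im=s["pixels"]; g=cv2.cvtColor(im,cv2.COLOR_RGB2GRAY)
save("crop4",cv2.resize(im[60:150,190:460],None,fx=2.9,fy=2.9,interpolation=cv2.INTER_CUBIC))
gb=cv2.GaussianBlur(g,(3,3),0)
for cx,cy in((236,110),(404,110)):
    w=gb[cy-20:cy+20,cx-20:cx+20]
    cc=cv2.HoughCircles(cv2.resize(w,None,fx=4,fy=4,interpolation=cv2.INTER_CUBIC),cv2.HOUGH_GRADIENT,1,200,param1=80,param2=15,minRadius=35,maxRadius=75)
    print(cc, [cc[0,0,0]/4+cx-20,cc[0,0,1]/4+cy-20])
E
```

```text
[ 597.51674579 -189.9284269   405.81256342] [ 1.79934056e+02 -6.96075382e-03  6.00566976e+01]
[    1     0     3    33    58   340  1732  2037   563   181   140   106
   114  1652  9852 10014  1611    54     9    12     7     4     0     0
     0     0]
floor depth 210.0 slopes x,y deg 0.04 -0.36 23215Traceback (most recent call last):
  File "<stdin>", line 13, in <module>
TypeError: 'NoneType' object is not subscriptable
```

View pics/crop4.png

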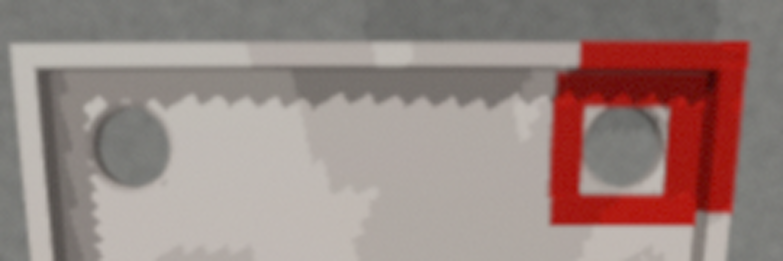

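```bash
python3 - <<'E'
from held import *
s=pickle.load(open("wrist4.pkl","rb"));t=s["tcp"];y=np.radians(t[5])
for d in (210,212.5):
    X=onplane(s,[(235.5,110),(404.5,110.7)],t[2]-d)[:,:2]-t[:2]
    L=np.c_[X@[np.cos(y),np.sin(y)],X@[np.sin(y),-np.cos(y)]]
    v=L[1]-L[0];print(L.round(1),np.hypot(*v),"yaw err(about tool z) deg",np.degrees(np.arctan2(-v[0],v[1])))
E
```

```text
[[ 69.7 -45.4]
 [ 69.3  47.4]] 92.85625479826027 yaw err(about tool z) deg 0.23115830932572226
[[ 69.7 -46.1]
 [ 69.3  48.1]] 94.13236812932406 yaw err(about tool z) deg 0.23115830932570397
```

The tray is level to within about 0.4°. Its +x holes are at tool (69.5, -46) and (69.4, +48). Next I'll find a viewing position beside the stand from which the wrist camera sees the posts past the tray.

```bash
cat > rel.py <<'E'
from h import *
import pickle
def toolR(r): 
    from scipy.spatial.transform import Rotation as Ro
    return Ro.from_euler("xyz",r,degrees=True).as_matrix()
def camtool():
    s=pickle.load(open("wrist4.pkl","rb"));t=np.array(s["tcp"])
    Rt=toolR([180,0,t[5]]); R=np.array(s["R"])
    return R@Rt, R@t[:3]+s["t"], s   # Xc = A xt + b
def proj(X,pos,yaw):
    A,b,s=camtool(); Rt=toolR([180,0,yaw]); xt=(X-pos)@Rt
    p,_=cv2.projectPoints(xt.reshape(-1,1,3),cv2.Rodrigues(A)[0],b,np.array(s["intrinsics"],float),np.array(s["D"],float));return p.reshape(-1,2)
E
python3 - <<'E'
from rel import *
yaw=18.7;ex=np.array([np.cos(np.radians(yaw)),np.sin(np.radians(yaw))]);ey=np.array([-ex[1],ex[0]])
c=np.array([551,239.5])
pins=np.array([[*(c+a*ex+b*ey),108] for a,b in((72,-47),(72,47),(-72,47),(-72,-47))])
for dx,dy,z in((0,190,405),(0,210,405),(-100,180,405),(-100,200,420),(-200,0,405),(-60,200,405),(-130,150,405)):
    pos=np.array([*(c+dx*ex-dy*ey),z]);print(dx,dy,z,pos.round(0),np.hypot(*pos[:2]).round(),proj(pins,pos,yaw).round(0).tolist())
s=pickle.load(open("top0.pkl","rb"))
print(onplane(s,[(200,203),(175,185),(470,187),(338,144)],0).round())
E
```

```text
0 190 405 [612.  60. 405.] 615.0 [[142.0, 107.0], [30.0, 108.0], [67.0, 267.0], [166.0, 267.0]]
0 210 405 [618.  41. 405.] 620.0 [[118.0, 107.0], [7.0, 109.0], [47.0, 267.0], [144.0, 267.0]]
-100 180 405 [514.  37. 405.] 515.0 [[137.0, -34.0], [14.0, -30.0], [53.0, 161.0], [161.0, 161.0]]
-100 200 420 [520.  18. 420.] 521.0 [[122.0, -25.0], [6.0, -21.0], [45.0, 159.0], [147.0, 158.0]]
-200 0 405 [362. 175. 405.] 402.0 [[389.0, -203.0], [247.0, -204.0], [257.0, 30.0], [380.0, 31.0]]
-60 200 405 [558.  31. 405.] 559.0 [[118.0, 26.0], [1.0, 29.0], [42.0, 206.0], [145.0, 206.0]]
-130 150 405 [476.  56. 405.] 479.0 [[173.0, -82.0], [45.0, -78.0], [81.0, 125.0], [193.0, 124.0]]
[[ 575.  523.    0.]
 [ 647.  623.    0.]
 [ 615. -506.    0.]
 [ 797.   -5.    0.]]
```

From (612, 60) at yaw 18.7° all four pins are visible to the left of the tray. I'll carry the tray there gently.

```bash

python3 -m jog '[{"tx":0.08,"ty":-0.04,"tz":0,"ax":0,"ay":0,"az":0.05,"hand":0},{"tx":0.22,"ty":-0.11,"tz":0,"ax":0,"ay":0,"az":0.14,"hand":0},{"tx":0.39,"ty":-0.195,"tz":0,"ax":0,"ay":0,"az":0.25,"hand":0},{"tx":0.57,"ty":-0.285,"tz":0,"ax":0,"ay":0,"az":0.36,"hand":0},{"tx":0.75,"ty":-0.375,"tz":0,"ax":0,"ay":0,"az":0.46,"hand":0}]'
python3 -m jog '[{"tx":0.14,"ty":-0.15,"tz":0,"ax":0,"ay":0,"az":0.12,"hand":0},{"tx":0.28,"ty":-0.3,"tz":0,"ax":0,"ay":0,"az":0.24,"hand":0},{"tx":0.42,"ty":-0.45,"tz":0,"ax":0,"ay":0,"az":0.35,"hand":0},{"tx":0.52,"ty":-0.56,"tz":0,"ax":0,"ay":0,"az":0.43,"hand":0},{"tx":0.566,"ty":-0.613,"tz":0,"ax":0,"ay":0,"az":0.46,"hand":0}]'
python3 -m jog '[{"tx":0,"ty":0,"tz":0,"ax":0,"ay":0,"az":0,"hand":0},{"tx":0,"ty":0,"tz":0,"ax":0,"ay":0,"az":0,"hand":0},{"tx":0,"ty":0,"tz":0,"ax":0,"ay":0,"az":0,"hand":0},{"tx":0,"ty":0,"tz":0,"ax":0,"ay":0,"az":0,"hand":0}]'
python3 - <<'E'
from h import *
import pickle
for n in ("wrist",):
    q=sense();s=snapshot(n); save(n+"5",s["pixels"]); 
    s["tcp"]=[*q["tool_pos"],*q["tcp_rot"]];print(s["tcp"]);pickle.dump(s,open(n+"5.pkl","wb"))
E
```

```text
time: 5.02
tool_pos: [604.1, -63.3, 401.8]
tcp_rot: [-179.8, 0.2, 39.1]
ft_force: [1.5, 0.2, -3.5]
finger_gap: 12.9
time: 5.43
tool_pos: [611.4, 63.7, 401.7]
tcp_rot: [-179.8, 0.3, 18.6]
ft_force: [0.9, -0.8, -3.2]
finger_gap: 13.3
time: 5.77
tool_pos: [612.1, 59.5, 404.2]
tcp_rot: [-180.0, 0.1, 18.6]
ft_force: [0.2, -0.5, -4.2]
finger_gap: 12.8
[np.float64(612.0882064268319), np.float64(59.53973270571039), np.float64(404.24922957332797), np.float64(-179.98710170184944), np.float64(0.10326179376329692), np.float64(18.62333201429385)]
```

View pics/wrist5.png

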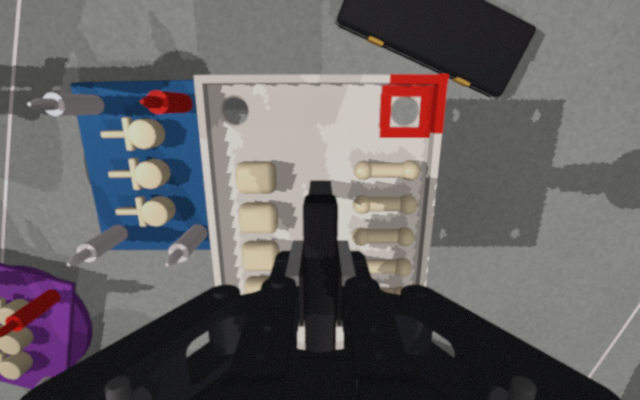

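All four pins are visible, with tips at about (30,104), (143,101) red, (70,264) and (169,264). I'll enlarge the crops to read the tips.

```bash
python3 - <<'E'
from h import *
import pickle
s=pickle.load(open("wrist5.pkl","rb"));im=s["pixels"]
a=cv2.resize(im[85:125,15:215],None,fx=4,fy=4,interpolation=cv2.INTER_CUBIC)
b=cv2.resize(im[220:280,15:215],None,fx=4,fy=4,interpolation=cv2.INTER_CUBIC)
o=np.vstack([a,b])
for i in range(0,800,40): cv2.line(o,(i,0),(i,4 if i%200 else 10),(255,255,0),1)
save("tips",o)
E
```

```text
(no output)
```

View pics/tips.png

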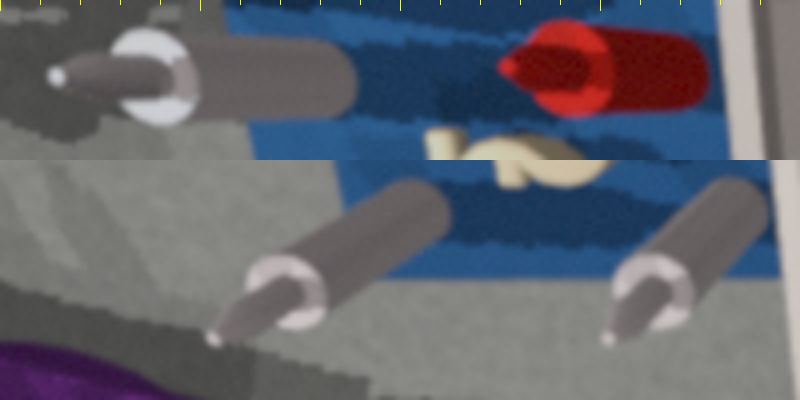

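```bash
python3 - <<'E'
from rel import *
s=pickle.load(open("wrist5.pkl","rb"));t=np.array(s["tcp"])
def f(p): return [(x/4+14.6, y/4+84.6 if y<160 else (y-160)/4+219.6) for x,y in p]
tips=f([(508,67),(56,76),(213,338),(608,339)]);sh=f([(570,68),(157,77),(287,292),(653,291)])
Ab,b,_=camtool()
Rt=toolR([180,0,t[5]])
tgt=np.array([[72,-47],[72,47],[-72,47],[-72,-47]])
for nm,px,z in(("tip",tips,108),("shoulder",sh,83)):
    X=onplane(s,px,z)[:,:2]
    # fit pose
    c=X.mean(0);d=X-c
    n=(d*[1,1]); ang=np.degrees(np.arctan2((tgt[:,0]*d[:,1]-tgt[:,1]*d[:,0]).sum(),(tgt*d).sum()))
    print(nm,X.round(1).tolist(),"centre",c,"yaw",ang,"dists",np.hypot(*(X[0]-X[3])),np.hypot(*(X[1]-X[2])),np.hypot(*(X[0]-X[1])),np.hypot(*(X[2]-X[3])))
print(t)
# tray holes in this frame
y=np.radians(t[5])
for d in (212.5,):
    X=onplane(s,[(235.5,110),(404.5,110.7)],t[2]-d)[:,:2];m=X.mean(0);v=X[0]-X[1]
    yaw=np.arctan2(-v[0],v[1]);print("tray yaw",np.degrees(yaw),"centre",m-72*np.array([np.cos(yaw),np.sin(yaw)]), "rel tool world",m-72*np.array([np.cos(yaw),np.sin(yaw)])-t[:2])
E
```

```text
tip [[637.9, 219.1], [607.3, 307.8], [471.5, 260.7], [501.8, 172.1]] centre [554.60883439 239.93434558] yaw 19.044456708819688 dists 143.94674457583938 143.7042520448306 93.85653224862533 93.67757838027524
shoulder [[638.1, 218.9], [607.5, 306.9], [471.5, 260.6], [502.0, 172.3]] centre [554.78011023 239.67214561] yaw 18.921248138526664 dists 143.87305556502366 143.70731571495995 93.19325442050076 93.47035853705111
[ 6.12088206e+02  5.95397327e+01  4.04249230e+02 -1.79987102e+02
  1.03261794e-01  1.86233320e+01]
tray yaw 18.39433206255585 centre [608.60895031  59.05395625] rel tool world [-3.47925611 -0.48577645]
```

The pins fit the known pattern to within 0.4 mm. In the same wrist camera:

| Item | Centre (mm) | Yaw |
|---|---|---|
| Deck | (554.7, 239.8) | 19.0° |
| Tray | (608.6, 59.1) | 18.4° |

I'll move over the stand at the same height, then look again.

```bash

python3 -m jog '[{"tx":0.004,"ty":-0.07,"tz":0,"ax":0,"ay":0,"az":-0.003,"hand":0},{"tx":0.01,"ty":-0.2,"tz":0,"ax":0,"ay":0,"az":-0.008,"hand":0},{"tx":0.015,"ty":-0.35,"tz":0,"ax":0,"ay":0,"az":-0.014,"hand":0},{"tx":0.02,"ty":-0.5,"tz":0,"ax":0,"ay":0,"az":-0.014,"hand":0},{"tx":0.022,"ty":-0.63,"tz":0,"ax":0,"ay":0,"az":-0.014,"hand":0}]'
python3 -m jog '[{"tx":0.01,"ty":-0.16,"tz":0,"ax":0,"ay":0,"az":0,"hand":0},{"tx":0.02,"ty":-0.34,"tz":0,"ax":0,"ay":0,"az":0,"hand":0},{"tx":0.022,"ty":-0.5,"tz":0,"ax":0,"ay":0,"az":0,"hand":0},{"tx":0.022,"ty":-0.6,"tz":0,"ax":0,"ay":0,"az":0,"hand":0},{"tx":0.022,"ty":-0.627,"tz":0,"ax":0,"ay":0,"az":0,"hand":0}]'
python3 -m jog '[{"tx":0,"ty":0,"tz":0.1,"ax":0,"ay":0,"az":0,"hand":0},{"tx":0,"ty":0,"tz":0.22,"ax":0,"ay":0,"az":0,"hand":0},{"tx":0,"ty":0,"tz":0.3,"ax":0,"ay":0,"az":0,"hand":0},{"tx":0,"ty":0,"tz":0.33,"ax":0,"ay":0,"az":0,"hand":0},{"tx":0,"ty":0,"tz":0.33,"ax":0,"ay":0,"az":0,"hand":0}]'
python3 -m jog '[{"tx":0,"ty":0,"tz":0,"ax":0,"ay":0,"az":0,"hand":0},{"tx":0,"ty":0,"tz":0,"ax":0,"ay":0,"az":0,"hand":0},{"tx":0,"ty":0,"tz":0,"ax":0,"ay":0,"az":0,"hand":0},{"tx":0,"ty":0,"tz":0,"ax":0,"ay":0,"az":0,"hand":0}]'
python3 - <<'E'
from h import *
import pickle
for n in ("wrist","side","top"):
    q=sense();s=snapshot(n); save(n+"6",s["pixels"]); 
    s["tcp"]=[*q["tool_pos"],*q["tcp_rot"]];print(np.round(s["tcp"],2));pickle.dump(s,open(n+"6.pkl","wb"))
    if n=="wrist": save("crop6",cv2.resize(s["pixels"][60:150,190:460],None,fx=2.9,fy=2.9,interpolation=cv2.INTER_CUBIC))
    if n=="side": save("crop6s",cv2.resize(s["pixels"][100:220,240:400],None,fx=4.5,fy=4.5,interpolation=cv2.INTER_CUBIC))
E
```

```text
time: 6.23
tool_pos: [584.6, 152.2, 405.6]
tcp_rot: [-180.0, -0.0, 19.3]
ft_force: [-0.3, -0.3, -3.4]
finger_gap: 12.8
time: 6.65
tool_pos: [556.2, 243.3, 405.5]
tcp_rot: [-180.0, -0.0, 19.4]
ft_force: [0.3, 0.3, -2.8]
finger_gap: 13.3
time: 7.07
tool_pos: [556.8, 240.3, 354.0]
tcp_rot: [180.0, 0.2, 19.2]
ft_force: [0.0, 0.6, -2.8]
finger_gap: 13.0
time: 7.4
tool_pos: [557.5, 241.1, 357.1]
tcp_rot: [180.0, -0.1, 19.3]
ft_force: [0.8, -0.4, -3.2]
finger_gap: 12.7
[ 5.5751e+02  2.4107e+02  3.5706e+02  1.8000e+02 -1.0000e-01  1.9280e+01]
[ 5.5744e+02  2.4105e+02  3.5687e+02  1.8000e+02 -8.0000e-02  1.9280e+01]
[ 5.5735e+02  2.4108e+02  3.5662e+02  1.8000e+02 -6.0000e-02  1.9290e+01]
```

View pics/crop6.png

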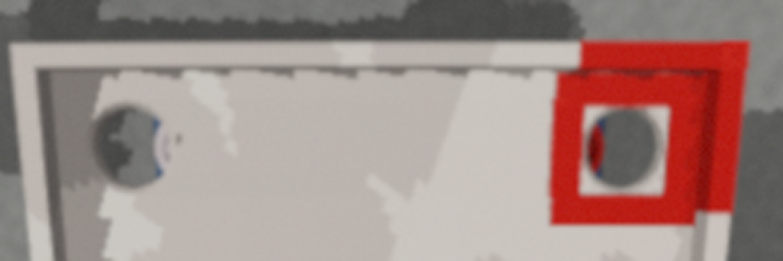

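View pics/crop6s.png

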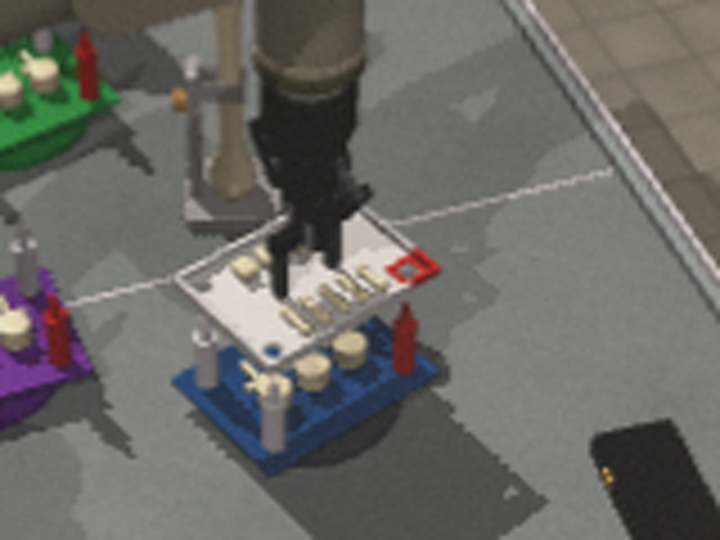

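View pics/wrist6.png

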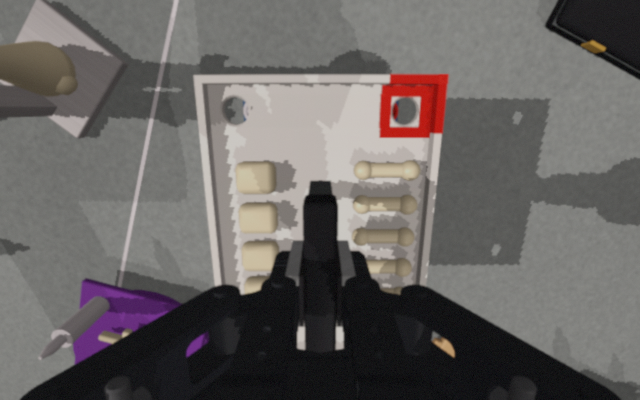

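Through the front holes the post shoulders appear symmetrically: left ring edge 225 px and right ring edge 227 px from the midline. Their rows also match the hole centres, so alignment is within about 0.5 mm. The side view shows the tray level, with the red corner over the red post. I'll lower the tips into the holes slowly, watching the force.

```bash

python3 -m jog '[{"tx":0,"ty":0,"tz":0.04,"ax":0,"ay":0,"az":0,"hand":0},{"tx":0,"ty":0,"tz":0.09,"ax":0,"ay":0,"az":0,"hand":0},{"tx":0,"ty":0,"tz":0.14,"ax":0,"ay":0,"az":0,"hand":0},{"tx":0,"ty":0,"tz":0.18,"ax":0,"ay":0,"az":0,"hand":0},{"tx":0,"ty":0,"tz":0.2,"ax":0,"ay":0,"az":0,"hand":0}]'
python3 -m jog '[{"tx":0,"ty":0,"tz":0.01,"ax":0,"ay":0,"az":0,"hand":0},{"tx":0,"ty":0,"tz":0.01,"ax":0,"ay":0,"az":0,"hand":0},{"tx":0,"ty":0,"tz":0.01,"ax":0,"ay":0,"az":0,"hand":0},{"tx":0,"ty":0,"tz":0.01,"ax":0,"ay":0,"az":0,"hand":0},{"tx":0,"ty":0,"tz":0.01,"ax":0,"ay":0,"az":0,"hand":0}]'
python3 - <<'E'
from h import *
import pickle
for n in ("wrist","side"):
    q=sense();s=snapshot(n); save(n+"7",s["pixels"]); 
    s["tcp"]=[*q["tool_pos"],*q["tcp_rot"]];print(np.round(s["tcp"],2),q["ft_force"].round(1),q["wrist_torque"].round(2))
    if n=="wrist": save("crop7",cv2.resize(s["pixels"][60:150,190:460],None,fx=2.9,fy=2.9,interpolation=cv2.INTER_CUBIC))
    if n=="side": save("crop7s",cv2.resize(s["pixels"][100:220,240:400],None,fx=4.5,fy=4.5,interpolation=cv2.INTER_CUBIC))
E
```

```text
time: 7.97
tool_pos: [556.6, 240.9, 323.8]
tcp_rot: [-180.0, 0.2, 19.3]
ft_force: [-0.5, 0.1, -4.3]
finger_gap: 13.1
time: 8.38
tool_pos: [557.4, 241.1, 325.0]
tcp_rot: [-180.0, -0.1, 19.3]
ft_force: [0.1, -0.7, -3.7]
finger_gap: 12.9
[ 5.5736e+02  2.4111e+02  3.2503e+02 -1.8000e+02 -5.0000e-02  1.9290e+01] [ 0.1 -0.7 -3.7] [ 0.05 -0.01 -0.  ]
[ 5.5734e+02  2.4109e+02  3.2495e+02 -1.8000e+02 -5.0000e-02  1.9280e+01] [ 0.3 -0.7 -2.9] [-0.04 -0.   -0.03]
```

View pics/crop7.png

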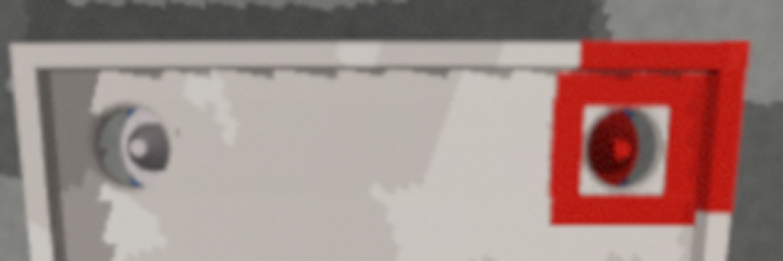

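View pics/crop7s.png

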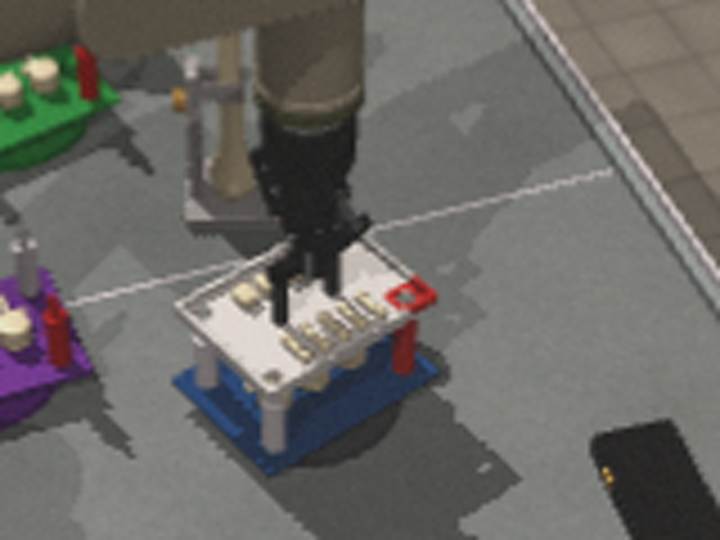

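No contact yet. The tips sit inside the holes, at (139,147) against centre (132,145) and (622,150) against (622,147). That is about 0.6 mm off, so I'll correct slightly and continue down.

```bash

python3 -m jog '[{"tx":-0.002,"ty":0.003,"tz":0.01,"ax":0,"ay":0,"az":0,"hand":0},{"tx":-0.003,"ty":0.004,"tz":0.03,"ax":0,"ay":0,"az":0,"hand":0},{"tx":-0.003,"ty":0.004,"tz":0.05,"ax":0,"ay":0,"az":0,"hand":0},{"tx":-0.003,"ty":0.004,"tz":0.075,"ax":0,"ay":0,"az":0,"hand":0},{"tx":-0.003,"ty":0.004,"tz":0.09,"ax":0,"ay":0,"az":0,"hand":0}]'
python3 -m jog '[{"tx":0,"ty":0,"tz":0.01,"ax":0,"ay":0,"az":0,"hand":0},{"tx":0,"ty":0,"tz":0.02,"ax":0,"ay":0,"az":0,"hand":0},{"tx":0,"ty":0,"tz":0.03,"ax":0,"ay":0,"az":0,"hand":0},{"tx":0,"ty":0,"tz":0.04,"ax":0,"ay":0,"az":0,"hand":0},{"tx":0,"ty":0,"tz":0.04,"ax":0,"ay":0,"az":0,"hand":0}]'
python3 -c "
from bench import *
q=sense();print(q['tool_pos'],q['tcp_rot'],q['ft_force'],q['wrist_torque'])"
```

```text
time: 8.9
tool_pos: [556.7, 240.2, 310.0]
tcp_rot: [-180.0, 0.1, 19.3]
ft_force: [-0.5, -0.2, -2.9]
finger_gap: 13.0
time: 9.32
tool_pos: [556.9, 240.3, 304.6]
tcp_rot: [180.0, 0.0, 19.3]
ft_force: [0.5, 0.2, -3.0]
finger_gap: 13.2
[556.88364329 240.29056498 304.57836389] [1.79998919e+02 2.42197818e-02 1.92857251e+01] [ 0.4752614   0.17901931 -2.98249214] [-0.03174719 -0.04955849 -0.00137966]
```

Now the last 3 mm, in small steps until the force rises.

```bash

python3 -m jog '[{"tx":0,"ty":0,"tz":0.005,"ax":0,"ay":0,"az":0,"hand":0},{"tx":0,"ty":0,"tz":0.012,"ax":0,"ay":0,"az":0,"hand":0},{"tx":0,"ty":0,"tz":0.012,"ax":0,"ay":0,"az":0,"hand":0},{"tx":0,"ty":0,"tz":0.012,"ax":0,"ay":0,"az":0,"hand":0}]'
python3 -m jog '[{"tx":0,"ty":0,"tz":0.005,"ax":0,"ay":0,"az":0,"hand":0},{"tx":0,"ty":0,"tz":0.008,"ax":0,"ay":0,"az":0,"hand":0},{"tx":0,"ty":0,"tz":0.008,"ax":0,"ay":0,"az":0,"hand":0},{"tx":0,"ty":0,"tz":0.008,"ax":0,"ay":0,"az":0,"hand":0}]'
```

```text
time: 9.65
tool_pos: [556.9, 240.3, 303.1]
tcp_rot: [180.0, 0.0, 19.3]
ft_force: [-0.1, 0.6, -3.1]
finger_gap: 13.1
time: 9.98
tool_pos: [556.9, 240.3, 301.9]
tcp_rot: [-180.0, 0.0, 19.3]
ft_force: [-0.1, -0.0, -3.5]
finger_gap: 12.8
```

```bash

python3 -m jog '[{"tx":0,"ty":0,"tz":0.003,"ax":0,"ay":0,"az":0,"hand":0},{"tx":0,"ty":0,"tz":0.006,"ax":0,"ay":0,"az":0,"hand":0},{"tx":0,"ty":0,"tz":0.006,"ax":0,"ay":0,"az":0,"hand":0},{"tx":0,"ty":0,"tz":0.006,"ax":0,"ay":0,"az":0,"hand":0}]'
```

```text
time: 10.32
tool_pos: [557.0, 240.3, 301.6]
tcp_rot: [180.0, -0.0, 19.3]
ft_force: [-3.0, -1.4, 2.9]
finger_gap: 13.1
```

Contact came at z = 301.6, and the predicted home height was 301.7. I'll press lightly to seat it and take a look.

```bash

python3 -m jog '[{"tx":0,"ty":0,"tz":0.003,"ax":0,"ay":0,"az":0,"hand":0},{"tx":0,"ty":0,"tz":0.003,"ax":0,"ay":0,"az":0,"hand":0},{"tx":0,"ty":0,"tz":0.003,"ax":0,"ay":0,"az":0,"hand":0}]'
python3 - <<'E'
from h import *
import pickle
for n in ("wrist","side"):
    q=sense();s=snapshot(n); save(n+"8",s["pixels"]); 
    s["tcp"]=[*q["tool_pos"],*q["tcp_rot"]];print(np.round(s["tcp"],2),q["ft_force"].round(1),q["wrist_torque"].round(2))
    if n=="wrist": save("crop8",cv2.resize(s["pixels"][60:150,190:460],None,fx=2.9,fy=2.9,interpolation=cv2.INTER_CUBIC))
    if n=="side": save("crop8s",cv2.resize(s["pixels"][100:220,240:400],None,fx=4.5,fy=4.5,interpolation=cv2.INTER_CUBIC))
E
```

```text
time: 10.57
tool_pos: [557.0, 240.3, 301.6]
tcp_rot: [180.0, -0.0, 19.3]
ft_force: [-5.0, -2.1, 6.9]
finger_gap: 12.7
[ 5.5700e+02  2.4032e+02  3.0161e+02  1.8000e+02 -3.0000e-02  1.9290e+01] [-5.  -2.1  6.9] [-0.34  0.85 -0.04]
[ 5.5702e+02  2.4034e+02  3.0168e+02  1.8000e+02 -4.0000e-02  1.9290e+01] [-4.5 -2.4  6.8] [-0.35  0.81 -0.05]
```

View pics/crop8.png

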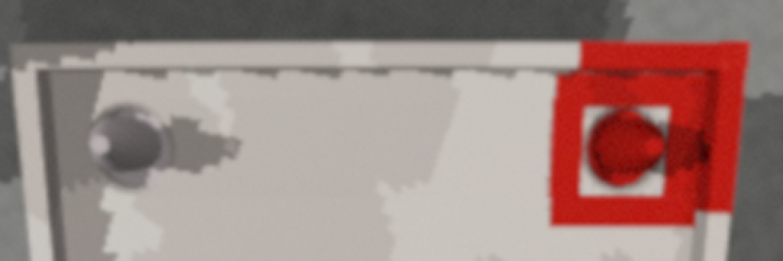

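View pics/crop8s.png

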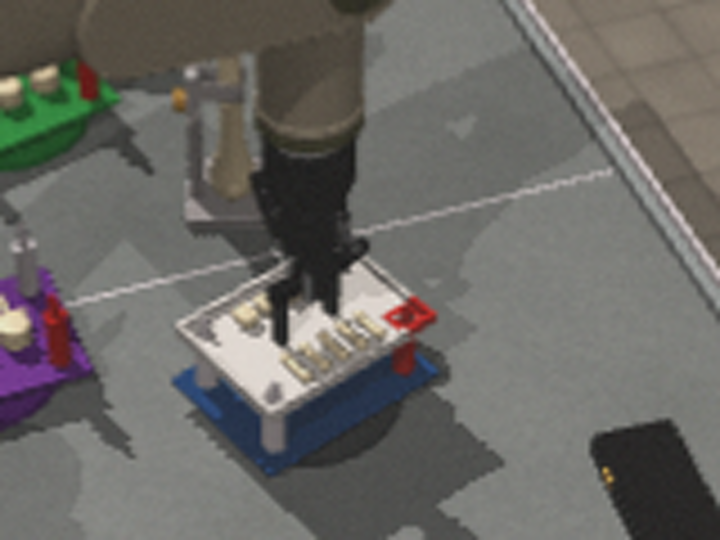

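The pins are through the holes, and in the side view the tray lies flat on the shoulders. I'll relieve the press, open, and back straight up.

```bash

python3 -m jog '[{"tx":0,"ty":0,"tz":-0.005,"ax":0,"ay":0,"az":0,"hand":0},{"tx":0,"ty":0,"tz":-0.005,"ax":0,"ay":0,"az":0,"hand":0},{"tx":0,"ty":0,"tz":-0.005,"ax":0,"ay":0,"az":0,"hand":0}]'
python3 -m jog '[{"tx":0,"ty":0,"tz":0,"ax":0,"ay":0,"az":0,"hand":0.22},{"tx":0,"ty":0,"tz":0,"ax":0,"ay":0,"az":0,"hand":0.3},{"tx":0,"ty":0,"tz":0,"ax":0,"ay":0,"az":0,"hand":0.45},{"tx":0,"ty":0,"tz":0,"ax":0,"ay":0,"az":0,"hand":0.6},{"tx":0,"ty":0,"tz":0,"ax":0,"ay":0,"az":0,"hand":0.6}]'
python3 -m jog '[{"tx":0,"ty":0,"tz":0,"ax":0,"ay":0,"az":0,"hand":0.6},{"tx":0,"ty":0,"tz":0,"ax":0,"ay":0,"az":0,"hand":0.6},{"tx":0,"ty":0,"tz":0,"ax":0,"ay":0,"az":0,"hand":0.6}]'
```

```text
time: 10.92
tool_pos: [557.0, 240.4, 301.7]
tcp_rot: [-180.0, -0.0, 19.3]
ft_force: [-2.9, -1.7, 4.4]
finger_gap: 12.7
time: 11.33
tool_pos: [557.0, 240.3, 301.2]
tcp_rot: [-180.0, 0.0, 19.3]
ft_force: [0.6, -0.4, -0.2]
finger_gap: 51.1
time: 11.58
tool_pos: [557.0, 240.3, 301.3]
tcp_rot: [180.0, -0.0, 19.3]
ft_force: [0.8, 0.8, -0.5]
finger_gap: 51.4
```

```bash

python3 -m jog '[{"tx":0,"ty":0,"tz":-0.05,"ax":0,"ay":0,"az":0,"hand":0.6},{"tx":0,"ty":0,"tz":-0.15,"ax":0,"ay":0,"az":0,"hand":0.6},{"tx":0,"ty":0,"tz":-0.35,"ax":0,"ay":0,"az":0,"hand":0.6},{"tx":0,"ty":0,"tz":-0.55,"ax":0,"ay":0,"az":0,"hand":0.6},{"tx":0,"ty":0,"tz":-0.8,"ax":0,"ay":0,"az":0,"hand":0.6}]'
python3 -m jog '[{"tx":0,"ty":0,"tz":-0.2,"ax":0,"ay":0,"az":0,"hand":0.6},{"tx":-0.1,"ty":0,"tz":-0.35,"ax":0,"ay":0,"az":0,"hand":0.6},{"tx":-0.2,"ty":0,"tz":-0.45,"ax":0,"ay":0,"az":0,"hand":0.6},{"tx":-0.3,"ty":0,"tz":-0.45,"ax":0,"ay":0,"az":0,"hand":0.6},{"tx":-0.3,"ty":0,"tz":-0.45,"ax":0,"ay":0,"az":0,"hand":0.6}]'
python3 -m jog '[{"tx":0,"ty":0,"tz":0,"ax":0,"ay":0,"az":0,"hand":0.6},{"tx":0,"ty":0,"tz":0,"ax":0,"ay":0,"az":0,"hand":0.6},{"tx":0,"ty":0,"tz":0,"ax":0,"ay":0,"az":0,"hand":0.6}]'
python3 - <<'E'
from h import *
import pickle
for n in ("wrist","side","top"):
    q=sense();s=snapshot(n); save(n+"9",s["pixels"]); 
    s["tcp"]=[*q["tool_pos"],*q["tcp_rot"]];pickle.dump(s,open(n+"9.pkl","wb"))
    if n=="side": save("crop9s",cv2.resize(s["pixels"][100:220,240:400],None,fx=4.5,fy=4.5,interpolation=cv2.INTER_CUBIC))
print(np.round(s["tcp"],1))
E
```

```text
time: 12.0
tool_pos: [556.4, 240.1, 421.2]
tcp_rot: [-180.0, 0.2, 19.3]
ft_force: [0.5, 0.6, 0.6]
finger_gap: 51.1
time: 12.42
tool_pos: [513.2, 225.2, 491.9]
tcp_rot: [180.0, -0.2, 19.3]
ft_force: [-0.6, -0.3, -1.1]
finger_gap: 51.1
time: 12.67
tool_pos: [514.9, 225.5, 487.9]
tcp_rot: [-180.0, 0.1, 19.3]
ft_force: [0.2, 1.0, -0.1]
finger_gap: 51.7
[ 5.149e+02  2.256e+02  4.879e+02 -1.800e+02  1.000e-01  1.930e+01]
```

View pics/wrist9.png

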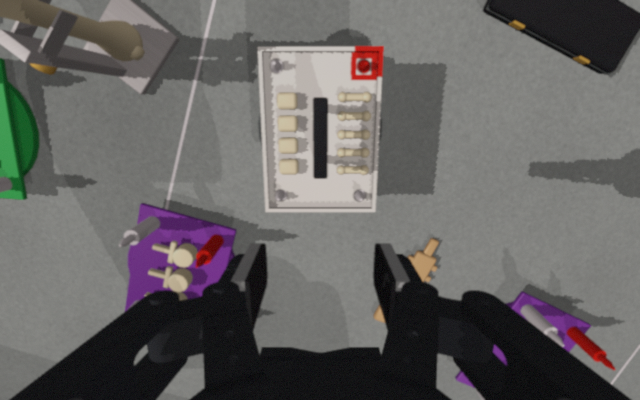

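View pics/crop9s.png

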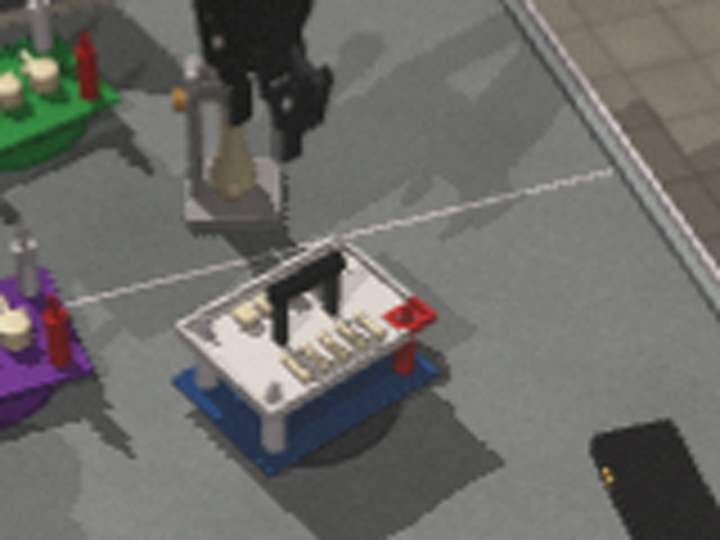

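View pics/top9.png

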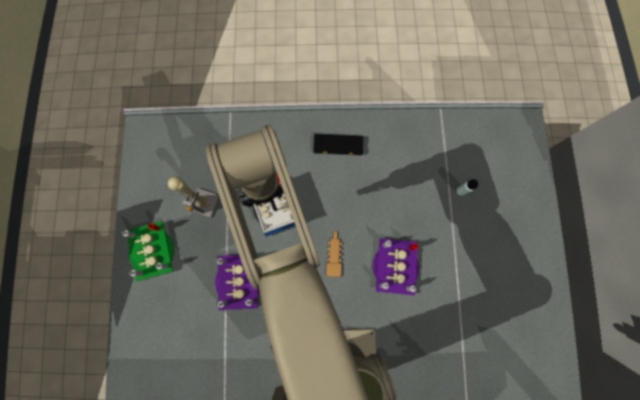

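The wrist view shows all four pins through their holes, at about (275,65), (364,66) red, (281,195) and (360,196). The other objects look unmoved. Next I'll check flatness, height and deck yaw numerically.

```bash
python3 - <<'E'
from h import *
import pickle
s=pickle.load(open("wrist9.pkl","rb"));P=cloud(s);im=s["pixels"].astype(int)
m=np.zeros(im.shape[:2],bool);m[50:208,262:378]=1
m&=(im.min(-1)>110)&(im.max(-1)-im.min(-1)<35)&(abs(P[...,2]-88)<5)
Q=P[m];c0=Q.mean(0);A=np.c_[Q[:,:2]-c0[:2],np.ones(len(Q))];c=np.linalg.lstsq(A,Q[:,2],rcond=None)[0]
print("floor z",c[2],"tilt deg",np.degrees(c[:2]),len(Q),"expected 89")
w=((im.min(-1)>140)|((im[...,0]>110)&(im[...,1]<70))).astype(np.uint8);k=np.zeros_like(w);k[40:218,252:390]=w[40:218,252:390]
cc=np.vstack(cv2.findContours(k,0,1)[0]);r=cv2.minAreaRect(onplane(s,cc.reshape(-1,2),97)[:,:2].astype(np.float32));print("tray rim",r)
# side: deck/others diff vs. start
a=pickle.load(open("side0.pkl","rb"))["pixels"].astype(int);b=pickle.load(open("side9.pkl","rb"))["pixels"].astype(int)
def bl(i): return (i[...,2]>i[...,0]*1.6)&(i[...,2]>60)&(i[...,0]<60)&(i[...,2]>i[...,1]*1.3)
for n,i in(("0",a),("9",b)):
    M=np.zeros(i.shape[:2],np.uint8);M[150:215,270:345]=bl(i)[150:215,270:345]
    v,u=np.nonzero(M);print(n,u.min(),v[u==u.min()].mean(),u.max(),v[u==u.max()].mean(),v.max(),u[v==v.max()].mean())
ta=pickle.load(open("top0.pkl","rb"))["pixels"].astype(int);tb=pickle.load(open("top9.pkl","rb"))["pixels"].astype(int)
def cen(i,box,f):
    x0,x1,y0,y1=box;v,u=np.nonzero(f(i[y0:y1,x0:x1]));return (u.mean()+x0).round(2),(v.mean()+y0).round(2)
for nm,box,f in(("case",(305,375,128,160),lambda i:i.max(-1)<40),("sternum",(322,348,228,280),lambda i:(i[...,0]>i[...,2]*1.8)&(i[...,0]>100)),("vial",(455,485,175,198),lambda i:i.max(-1)<40)):
    print(nm,cen(ta,box,f),cen(tb,box,f))
E
```

```text
floor z 88.89176455284203 tilt deg [-0.00263129 -0.0455897 ] 11955 expected 89
tray rim ((554.1185302734375, 239.8612060546875), (181.53956604003906, 131.92129516601562), 19.468338012695312)
0 279 184.5 336 181.5 204 299.5
9 279 184.5 336 182.0 205 300.0
case (np.float64(338.02), np.float64(143.78)) (np.float64(337.97), np.float64(143.79))
sternum (np.float64(334.21), np.float64(257.28)) (np.float64(334.2), np.float64(257.32))
vial (np.float64(472.68), np.float64(184.0)) (np.float64(472.6), np.float64(183.64))
```

The floor is at 88.9 mm (89 expected) with a tilt under 0.05°. The deck and the other objects are where they were, so I'm handing in.

```bash
python3 -c "
from bench import *
print(hand_in())"
```

```text
the job is handed in; nothing more can be done
None
```

The white tray is down on the blue stand, red corner over the red post. I let go only once it was seated, moved clear and handed in at about 13 s.

- **Seating:** wrist pictures show all four pins through their holes. The tray floor measures 88.9 mm above the shelf (89 expected when fully home), tilted less than 0.05°. Contact came at a tool height of 301.6 mm, against 301.7 predicted, and the wrist force readings stayed below about 9 N.
- **Stand direction:** the deck's corners in the side view moved by no more than 1 pixel. The tray's rim reads 19.5°, against 19.0° for the deck before placing, which is within measurement error.
- **Other objects:** the calliper case and sternum moved less than 0.1 pixel in the top view, and the vial less than 0.4 pixel. I judged the humerus by eye only, and it looks unmoved.
- **Disagreements:** the first top-view estimate of the stand's centre was about 3.5 mm off the wrist camera's, so I used the wrist camera. The first jog call was refused for missing keys, before anything had moved.

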